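Shut the sewing box and snap its latch over

ROBOT

A 7-joint arm with a two-finger parallel gripper is mounted at the origin on the work surface. World frame = base frame: x ahead of the robot, y to its left, z up, the work surface at z = 0. Lengths are in m, angles in rad, forces in N, time in s.
With the tool pointing down it reaches from about 0.425 to 1.025 m from the base axis. Payload 3.6 kg.
Tool frame: the origin (TCP) lies midway between the tips of the shut fingers; the grasp point (between the pads) lies 19 mm behind it; z points along the fingers, y is the direction in which the jaws open and shut (so a half turn about z gives the same grasp; the last joint's range is limited). The gripper opens to 85 mm and grips with 20 to 120 N. Pads are 22 mm wide; open, the fingers measure 114 mm over their backs; the gripper's body (76 mm by 85 mm) begins 54 mm behind the grasp point. The pads swing forward as they close: fully open they stand 13 mm farther back than shut.
Start: joints at [-1.329, 0.591, 0.048, 1.609, -0.033, 0.943, -0.034], TCP at [0.238, 0.685, 0.231] pointing down, gripper open.
Joint ranges: [-2.69, 2.69], [-0.47, 2.24], [-1.27, 1.36], [0.19, 2.51], [-1.53, 4.68], [0.08, 2.07], [-3.09, 3.09]. Speed limits (rad/s): [2.57, 2.57, 3.14, 3.14, 3.14, 3.14, 3.14].

INTERFACE

Orientations are given as a unit quaternion [w, x, y, z].
In Python, from station import env gives the robot as it stands.
- The arm moves only by the tool move_arm, never from a script. Its arguments are lists of equal length, an entry for each row: "travel": the shift along the tool's x, y, z in cm, a list of three; "roll": the turn about the tool's z in degrees. In form: {"travel": [[dx, dy, dz], ...], "roll": [roll, ...]}. A call has 1 to 20 rows; each row shifts and turns the commanded pose from where the row before left it, along the tool's axes as they then stand; what a row does not reach is not made up. A row lasts 1/10 s, in which the tool goes at most 50 mm and 8.59 degrees, less where a joint would pass 70% of its speed; a pose out of reach is approached as far as the arm can. A call with a gripper value outside its range is refused whole. "claw" is the finger opening in cm, from 0 to 8.54, set as the call begins (left out, the last holds). The fingers move at their own pace and stop on an object; "grip_force" is the grip in N (left out, the last holds). Time passes only in rows, so rows that do not move let the fingers close. It gives the time, the measured TCP pose, the force and the opening at its end, in the units of the state.
- env.get_state(): the state, without advancing time (a new reading comes with each control period).
- env.snapshot(name): name is "scene" or "top" or "wrist"; returns (picture, depth): 384x512x3 uint8, red, green, blue; 384x512 float32, m along the optical axis (not along the pixel's ray), 0 where there is no reading.
- env.camera_info(name): a dict with "mtx" (3x3 intrinsics, pixels), "T" (4x4, takes a point from camera to world coordinates). Camera axes: x right, y down, z forward; pixel columns grow to the right and rows downward; lengths in m; the calibration is good to about 2 mm. A picture is of the moment at which its call begins: read the wrist's pose just before it. camera_info takes no time and is no camera call; for the wrist camera it gives the pose at the moment of the call.
- env.job_done(): hands the job in, once; it reports no verdict.
The state is a dict: "time_s": time; "q": joint angles; "qvel": joint speeds; "effort": joint torques, N m; "eef_pos": TCP position; "eef_rot": TCP orientation; "contact_force": force on the tool from outside, world axes, zero at the start; "moment": the same for the moment, N m; "finger_gap": finger opening in m.
Only numpy, scipy, OpenCV 4.12 (cv2) and the standard library are available. Lean on these libraries where they do the work, as an engineer would, in place of code of your own. Each camera call takes 0.05 s, during which the arm holds its last target. There are 200 camera calls.

TASK

The sewing box on the tray was left open. Push its green lid down until it is fully shut, then push the orange latch lever at the box's front over past its middle, so that it snaps across onto the lid side and stays there. Only push: do not lift the box or shove it along the tray, and leave the mug, spray bottle, peg dispenser and brush where they stand.

Things in the scene. Friction and masses are not known exactly. Their poses are not given: they have to be found in the camera images.
- sewing_box: White open-topped plastic sewing box, loose on the tray, about 1.2 kg, 140 mm (its x) by 200 mm (its y) by 75 mm high. Origin: centre of its underside. Its -x side is the front, with the latch on two black ears (each from x = -93 to -75 mm, 4 mm in y, centred at y = -23 and +23 mm, topping out at z = 106 mm); its +x side carries the lid's hinge; z up. It is turned so that its front faces somewhere between the robot and the robot's right.
- lid_hinge (a point): Middle of the lid's hinge line, which runs along the box's y: at x = +73 mm, y = 0, z = 75 mm in the box frame.
- lid (a joint): Opening angle of the green lid, rad: 0 shut, grows as its front edge swings up and back (at most 1.3). It starts 0.45 to 0.95 open. A stiff hinge: the lid stays where it is left and closes under about 1 to 3 N pressed down near its front edge. Lid 204 mm wide, 146 mm from hinge line to front edge; its flat top face lies 19 mm off the plane through the hinge line, so shut its top is 94 mm above the box's underside.
- lid_edge (a point): Middle of the front edge of the lid's top face: 146 mm from the hinge line along the lid and 19 mm above it. Moves with the lid.
- latch_pivot (a point): Middle of the latch lever's axis, which runs along the box's y: at x = -86 mm, y = 0, z = 100 mm in the box frame, that is 13 mm in front of the shut lid's front edge and 6 mm above its top.
- latch (a joint): Angle of the orange latch lever, rad. 0: unlatched, leaning 0.6 rad from upright away from the lid, out over the box's front. 0.6: upright, the dead centre. 1.2: latched, leaning 0.6 rad from upright over the lid. A spring throws it to the nearer of the two ends (at rest it takes about 0.05 N m to start it off its end, that is 1 to 2 N pushed level near its tip and more lower down; a push of more than about 5 N may slide the box). Starts at 0.
- latch_tip (a point): Outer end of the orange lever: a flat paddle 38 mm wide (box y), 6 mm thick with an 8 mm thick rounded end, 48 mm from the axis to its end. Moves with the lever; at both ends of its travel it is 40 mm above and 27 mm to the side of the axis.
- tray: Grey plastic tray fixed to the white worktop, 470 mm (x) by 610 mm (y), rim 22 mm high, floor 5 mm thick. Origin: centre of its underside.
- mug: Blue ceramic mug, 80 mm across, 92 mm high, handle at its +y side. Origin: centre of its underside. Leave alone.
- spray_bottle: Chrome spray bottle with black twist cap and spray head, 64 mm across, 185 mm high. Origin: centre of its underside. Leave alone.
- peg_dispenser: Clothes-peg dispenser: clear upright magazine of coloured pegs on a black foot 80 by 60 mm, 136 mm high. Origin: centre of its underside. Leave alone.
- brush: Wooden scrubbing brush lying bristles down, 150 mm (its x) by 45 mm by 32 mm high. Origin: centre of its underside. Leave alone.

How it is judged:
On the way, in this order (a step that is already met when the one before it is completed fails the run):
1. the lid is pushed fully shut while the latch is still open (value of joint lid below 0.04 rad and value of joint latch below 0.4 rad), for 0.1 s.
2. the latch lever is flipped past its middle and snaps over (value of joint latch above 1.1 rad), for 0.2 s.
At the end, for the whole second after the job is handed in: The lid is shut (within 0.04 rad), the latch lever rests in its latched end position (joint above 1.1 of 1.2 rad), the box stands flat on the tray within 40 mm of where it began and at rest, and the mug, spray bottle, peg dispenser and brush stand within 30 mm of where they began (value of joint lid below 0.04 rad and value of joint latch above 1.1 rad and distance of sewing_box from where it was at the start of the episode below 0.04 m and height (world z) of sewing_box below 0.017 m and angle between sewing_box's own z axis and vertical below 0.06 rad and linear speed of sewing_box below 0.02 m/s and distance of each of mug, spray_bottle, peg_dispenser, brush from where it was at the start of the episode below 0.03 m and angle between each of mug, spray_bottle, peg_dispenser, brush's own z axis and vertical below 0.2 rad); the robot touches nothing.
It fails at once if the latch is thrown over while the lid is still open (value of joint latch above 0.6 rad and value of joint lid above 0.15 rad).
It fails at once if the sewing box is lifted (more than 12 mm), tipped, or shoved more than 40 mm (height (world z) of sewing_box above 0.017 m or angle between sewing_box's own z axis and vertical above 0.2 rad or distance of sewing_box from where it was at the start of the episode above 0.04 m).
It fails at once if the mug, spray bottle, peg dispenser or brush is moved more than 30 mm, lifted or tipped (distance of any of mug, spray_bottle, peg_dispenser, brush from where it was at the start of the episode above 0.03 m or angle between any of mug, spray_bottle, peg_dispenser, brush's own z axis and vertical above 0.4 rad).
It also fails if it takes over 38 s, if anything falls off the work surface, if the arm or the gripper's body presses on something with over 40 N, if the wrist force passes 120 N, or if a joint passes its speed limit or range.

## Working session

There is one attempt and no reset: what is moved stays moved. The work goes in short steps, Python scripts to look and compute and a tool call to move; the robot and the scene stay as the last step left them, time stands still between calls to the robot, and variables do not carry over. Pictures are saved under pics/ and viewed, about 8 in all and at most 12, crops included, and the job is handed in when it is done.

Besides the shell and the picture viewer there is one more tool, called as name(argument=value, ...) on one line, values as JSON. move_arm: Moves the arm, as the interface text tells. Its arguments: {"type":"object","properties":{"travel":{"type":"array","items":{"type":"array","items":{"type":"number"}}},"roll":{"type":"array","items":{"type":"number"}},"claw":{"type":"number"},"grip_force":{"type":"number"}},"required":["travel","roll"]}

```bash
ls; mkdir -p pics; cat > h.py <<'E'
import numpy as np, cv2
from station import env
def snap(name):
    i=env.camera_info(name); im,d=env.snapshot(name); return im,d,np.array(i["mtx"]),np.array(i["T"])
def pts(d,K,T):
    v,u=np.mgrid[:d.shape[0],:d.shape[1]]
    c=np.stack([(u-K[0,2])/K[0,0]*d,(v-K[1,2])/K[1,1]*d,d],-1)
    return c@T[:3,:3].T+T[:3,3]
E
python3 - <<'E'
from h import *
ims=[]
for n in("scene","top"):
    im,d,K,T=snap(n); np.savez(f"{n}.npz",im=im,d=d,K=K,T=T); ims.append(im)
    print(n,T.round(3).tolist(),K[0,0])
    cv2.imwrite(f"pics/{n}0.png",im[:,:,::-1])
s=env.get_state();print(s["time_s"],s["eef_pos"],s["eef_rot"],s["finger_gap"])
E
```

```text
pics
scene [[-0.269, 0.516, -0.813, 1.485], [0.963, 0.137, -0.231, 0.244], [-0.008, -0.845, -0.534, 0.66], [0.0, 0.0, 0.0, 1.0]] 440.2202855518345
top [[-0.026, -0.999, 0.041, 0.6], [-1.0, 0.025, -0.014, 0.002], [0.013, -0.041, -0.999, 1.229], [0.0, 0.0, 0.0, 1.0]] 456.2646669581969
0.1 [0.2379479  0.6840404  0.23023905] [-1.14837491e-04  1.66557078e-01  9.86031279e-01 -1.02166523e-03] 0.0854519912731829
```

View pics/scene0.png

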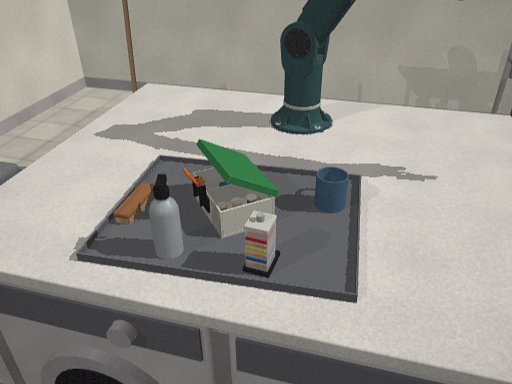

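View pics/top0.png

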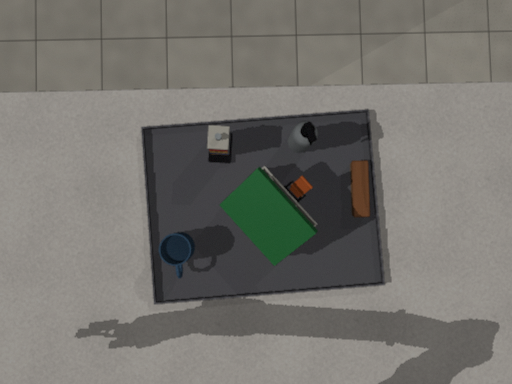

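The top view shows the green lid around (268,217), the orange latch at (300,187) up-right of it, the mug at (177,250), the bottle at (303,135), the pegs at (219,143) and the brush at (361,188). In the scene view the lid is raised and the latch is at (192,180). Next: pose from depth.

```bash
python3 - <<'E'
from h import *
for n in("top","scene"):
    z=np.load(n+".npz"); im,d,K,T=[z[k] for k in("im","d","K","T")]
    P=pts(d,K,T); hsv=cv2.cvtColor(im,cv2.COLOR_RGB2HSV); H,S,V=cv2.split(hsv)
    g=(H>50)&(H<75)&(S>130)&(d>0)
    o=(H<14)&(S>200)&(V>120)&(d>0)
    g=cv2.erode(g.astype(np.uint8),np.ones((3,3)))>0
    p=P[g]; c=p.mean(0); U,s,Vt=np.linalg.svd(p-c,full_matrices=False); nn=Vt[2]*np.sign(Vt[2,2])
    print(n,"lid",g.sum(),c.round(3),"normal",nn.round(3),"tilt",np.arccos(nn[2]).round(3),"uphill az",np.degrees(np.arctan2(-nn[1],-nn[0])).round(1),"res",(s[2]/np.sqrt(len(p))).round(4))
    cnt=max(cv2.findContours((cv2.dilate(g.astype(np.uint8),np.ones((3,3)))),0,2)[0],key=cv2.contourArea)
    q=cv2.approxPolyDP(cnt,6,True)[:,0]
    O=T[:3,3]
    for u,v in q:
        r=T[:3,:3]@np.array([(u-K[0,2])/K[0,0],(v-K[1,2])/K[1,1],1]); t=(c-O)@nn/(r@nn); print((u,v),(O+t*r).round(3))
    nl,lab,st,ce=cv2.connectedComponentsWithStats(o.astype(np.uint8))
    for i in range(1,nl):
        if st[i,4]>8:
            m=lab==i; print("orange",st[i],P[m].mean(0).round(3),P[m].min(0).round(3),P[m].max(0).round(3))
    if n=="top":
        for nm,(u0,u1,v0,v1) in dict(white=(260,325,160,235)).items():
            w=(S<70)&(V>110)&(d>0);w[:v0]=0;w[v1:]=0;w[:,:u0]=0;w[:,u1:]=0
            q=P[w]; q=q[(q[:,2]>.06)&(q[:,2]<.1)];c2=q.mean(0);a=np.linalg.svd(q[:,:2]-c2[:2],full_matrices=False)[2][0]
            print("white rim",len(q),c2.round(3),"az",np.degrees(np.arctan2(a[1],a[0])).round(1),q.min(0).round(3),q.max(0).round(3))
    m=d[:]>0
    for nm,(u,v) in dict(bottle=(303,135),cap=(308,128),peg=(219,138),brush=(361,188),mug=(177,250)).items():
        if n=="top": print(nm,P[v,u].round(3))
    if n=="top": print("floor",np.median(P[280:290,200:220].reshape(-1,3),0))
big=cv2.resize(np.load("scene.npz")["im"][120:280,90:370],None,fx=2.8,fy=2.8,interpolation=cv2.INTER_CUBIC)
cv2.imwrite("pics/crop.png",big[:,:,::-1])
E
```

```text
top lid 4128 [ 0.594 -0.059  0.137] normal [-0.33   0.386  0.861] tilt 0.533 uphill az -49.4 res 0.0019
(np.int32(258), np.int32(168)) [ 0.708 -0.038  0.172]
(np.int32(221), np.int32(206)) [0.623 0.053 0.098]
(np.int32(275), np.int32(264)) [ 0.477 -0.076  0.1  ]
(np.int32(315), np.int32(229)) [ 0.563 -0.166  0.173]
white rim 20 [ 0.711 -0.064  0.08 ] az -138.4 [ 0.698 -0.074  0.074] [ 0.722 -0.052  0.087]
bottle [ 0.783 -0.146  0.167]
cap [ 0.795 -0.155  0.191]
peg [0.785 0.052 0.141]
brush [ 0.662 -0.312  0.038]
mug [0.511 0.176 0.012]
floor [0.41721907 0.09291722 0.00480857]
scene lid 1328 [ 0.623 -0.042  0.141] normal [-0.304  0.393  0.868] tilt 0.521 uphill az -52.3 res 0.0036
(np.int32(201), np.int32(141)) [ 0.571 -0.153  0.173]
(np.int32(227), np.int32(182)) [ 0.745 -0.027  0.176]
(np.int32(276), np.int32(195)) [0.666 0.062 0.109]
(np.int32(243), np.int32(154)) [ 0.493 -0.069  0.107]
```

View pics/crop.png

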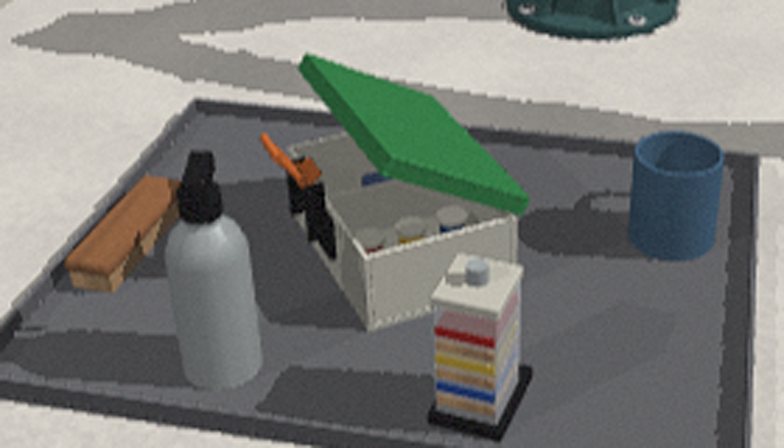

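The box front faces azimuth about -48.5° (away from the robot and to its right, not as the text says). The lid is about 0.53 rad open. I'll close the fingers, rise and align tool x with the box x.

move_arm(travel=[[0,0,-1],[0,0,-1],[0,0,-1],[0,0,-1],[0,0,0]], roll=[7.3,7.3,7.3,7.4,0], claw=0, grip_force=40)

```text
time_s: 0.6
eef_pos: [0.2383, 0.6855, 0.2724]
eef_rot: [0.0, 0.41, 0.912, 0.001]
contact_force: [-0.6, 0.2, 0.0]
finger_gap: 0.0124
```

```bash
cat >> h.py <<'E'
f=np.array([.663,-.749,0]); by=np.array([.749,.663,0])
HINGE=np.array([.5564,-.0188,.080])   # first estimate
from scipy.spatial.transform import Rotation as R
def where(*targets):
    s=env.get_state(); w=s["eef_rot"]; M=R.from_quat([w[1],w[2],w[3],w[0]]).as_matrix()
    p=np.array(s["eef_pos"]); r=p-HINGE
    print("t",s["time_s"],"tcp",p.round(4),"xaz",np.degrees(np.arctan2(M[1,0],M[0,0])).round(2),"zax",M[:,2].round(3),"F",np.round(s["contact_force"],2),"along f,y",(r@f).round(4),(r@by).round(4))
    for t in targets: print("  to",t,"tool cm",(M.T@(np.array(t)-p)*100).round(2))
E
python3 - <<'E'
from h import *
where(list(HINGE[:2]+.10*f[:2])+[.26])
z=np.load("top.npz"); im,d,K,T=[z[k] for k in("im","d","K","T")]; P=pts(d,K,T)
for v in range(178,202,3): print([(tuple(im[v,u].tolist()),P[v,u].round(3).tolist()) for u in range(288,314,6)])
E
```

```text
t 0.6 tcp [0.2383 0.6855 0.2724] xaz 131.54 zax [ 0.001  0.002 -1.   ] F [-0.58  0.2   0.01] along f,y -0.7384 0.2286
  to [np.float64(0.6227), np.float64(-0.0937), 0.26] tool cm [-83.81 -22.89   1.13]
[((45, 45, 47), [0.696, -0.124, 0.008]), ((45, 44, 47), [0.695, -0.14, 0.007]), ((116, 56, 25), [0.685, -0.14, 0.138]), ((46, 44, 45), [0.695, -0.173, 0.004]), ((45, 45, 47), [0.694, -0.189, 0.006])]
[((46, 47, 48), [0.688, -0.124, 0.004]), ((65, 44, 40), [0.688, -0.141, 0.003]), ((125, 61, 29), [0.678, -0.139, 0.138]), ((125, 63, 32), [0.677, -0.154, 0.141]), ((44, 44, 45), [0.686, -0.189, 0.007])]
[((15, 14, 15), [0.676, -0.119, 0.059]), ((62, 29, 12), [0.672, -0.127, 0.117]), ((125, 61, 29), [0.671, -0.14, 0.13]), ((126, 61, 28), [0.67, -0.153, 0.142]), ((45, 45, 48), [0.678, -0.189, 0.006])]
[((42, 40, 43), [0.671, -0.124, 0.008]), ((81, 40, 18), [0.665, -0.128, 0.11]), ((124, 61, 29), [0.664, -0.141, 0.12]), ((126, 63, 30), [0.663, -0.154, 0.136]), ((87, 49, 35), [0.662, -0.167, 0.144])]
[((10, 7, 7), [0.66, -0.117, 0.07]), ((77, 37, 16), [0.657, -0.127, 0.116]), ((64, 30, 14), [0.657, -0.141, 0.118]), ((125, 61, 29), [0.656, -0.154, 0.129]), ((46, 45, 49), [0.662, -0.188, 0.006])]
[((88, 86, 80), [0.652, -0.116, 0.077]), ((74, 36, 15), [0.65, -0.127, 0.118]), ((77, 37, 18), [0.65, -0.142, 0.109]), ((46, 43, 46), [0.654, -0.172, 0.003]), ((44, 45, 47), [0.654, -0.188, 0.006])]
[((42, 41, 38), [0.645, -0.118, 0.056]), ((16, 16, 19), [0.644, -0.132, 0.072]), ((51, 25, 6), [0.643, -0.142, 0.111]), ((41, 41, 44), [0.646, -0.172, 0.004]), ((46, 45, 47), [0.646, -0.187, 0.009])]
[((21, 47, 28), [0.634, -0.107, 0.158]), ((86, 84, 78), [0.637, -0.131, 0.078]), ((10, 12, 10), [0.635, -0.142, 0.108]), ((45, 44, 48), [0.638, -0.171, 0.006]), ((45, 45, 49), [0.638, -0.187, 0.006])]
```

move_arm(travel=[[-1.5,-0.4,0],[-3,-0.8,0],[-4,-1.1,0],[-4.5,-1.2,0],[-4.5,-1.2,0],[-4.5,-1.2,0],[-4.5,-1.2,0],[-4.5,-1.2,0],[-4.5,-1.2,0],[-4.5,-1.2,0],[-4.5,-1.2,0],[-4.5,-1.2,0],[-4.5,-1.2,0],[-4.5,-1.2,0],[-4.5,-1.2,0],[-4.5,-1.2,0],[-4.5,-1.2,0],[-4.5,-1.2,0],[-4,-1.3,0],[-3,-1.2,0]], roll=[0,0,0,0,0,0,0,0,0,0,0,0,0,0,0,0,0,0,0,0])

```text
time_s: 2.6
eef_pos: [0.6169, -0.0922, 0.2705]
eef_rot: [-0.0, 0.411, 0.912, -0.001]
contact_force: [0.4, -0.6, 1.2]
finger_gap: 0.0004
```

move_arm(travel=[[0,0,0],[0,0,0]], roll=[0,0])

```text
time_s: 2.8
eef_pos: [0.6161, -0.0896, 0.2704]
eef_rot: [-0.001, 0.411, 0.911, -0.0]
contact_force: [0.2, -0.2, -0.4]
finger_gap: -0.0
```

```bash
python3 - <<'E'
from h import *
where(list(HINGE[:2]+.10*f[:2])+[.18])
im,d,K,T=snap("wrist"); np.savez("w1.npz",im=im,d=d,K=K,T=T); cv2.imwrite("pics/w1.png",im[:,:,::-1])
E
```

```text
t 2.8 tcp [ 0.6161 -0.0896  0.2704] xaz 131.42 zax [-0.002  0.    -1.   ] F [ 0.22 -0.16 -0.42] along f,y 0.0926 -0.0022
  to [np.float64(0.6227), np.float64(-0.0937), 0.18] tool cm [-0.76  0.24  9.03]
```

View pics/w1.png

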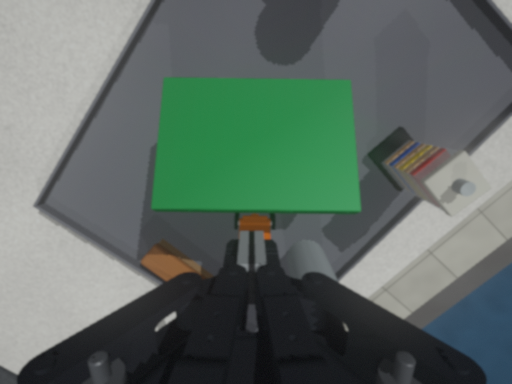

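The wrist view shows the lid square to the image (front edge at row 211), with the latch at (255,225) right on the fingers' column. Going down.

move_arm(travel=[[-0.2,0,1.5],[-0.2,0.1,3],[-0.2,0.1,2.5],[0,0,1],[0,0,0.7],[-0.1,0,0.7],[-0.1,0,0.7],[-0.1,0,0.7],[-0.2,0,0.7],[-0.2,0,0.7],[-0.2,0,0.7],[-0.2,0,0.7],[-0.2,0,0.7]], roll=[0,0,0,0,0,0,0,0,0,0,0,0,0])

```text
time_s: 4.15
eef_pos: [0.632, -0.101, 0.1277]
eef_rot: [0.0, 0.411, 0.912, -0.0]
contact_force: [0.5, -0.1, 1.7]
finger_gap: -0.0001
```

```bash
python3 - <<'E'
from h import *
where(list(HINGE[:2]+.12*f[:2])+[.099])
E
```

```text
t 4.15 tcp [ 0.632  -0.101   0.1277] xaz 131.51 zax [ 0. -0. -1.] F [ 0.51 -0.11  1.72] along f,y 0.1117 0.0021
  to [np.float64(0.63596), np.float64(-0.10868), 0.099] tool cm [-0.84 -0.21  2.87]
```

Contact is gentle. Continuing down to shut.

move_arm(travel=[[-0.2,0,0.6],[-0.2,0,0.6],[-0.1,-0.1,0.6],[-0.1,0,0.4],[0,0,0.3],[0,0,0.2]], roll=[0,0,0,0,0,0])

```text
time_s: 4.75
eef_pos: [0.635, -0.1061, 0.1011]
eef_rot: [0.0, 0.411, 0.912, -0.0]
contact_force: [-0.1, 0.7, 0.9]
finger_gap: -0.0002
```

move_arm(travel=[[0,0,0.1],[0,0,0]], roll=[0,0])

```text
time_s: 4.95
eef_pos: [0.6348, -0.1058, 0.1002]
eef_rot: [-0.0, 0.411, 0.912, -0.0]
contact_force: [-0.5, 0.3, 0.2]
finger_gap: 0.0001
```

move_arm(travel=[[0,0,0.1],[0,0,0.1],[0,0,0.1],[0,0,0]], roll=[0,0,0,0])

```text
time_s: 5.35
eef_pos: [0.635, -0.1058, 0.099]
eef_rot: [-0.0, 0.411, 0.912, 0.0]
contact_force: [-3.0, 0.7, 10.3]
finger_gap: 0.0001
```

move_arm(travel=[[0,0,0.1],[0,0,0.1],[0,0,0]], roll=[0,0,0])

```text
time_s: 5.65
eef_pos: [0.6351, -0.1059, 0.0988]
eef_rot: [-0.0, 0.411, 0.912, 0.001]
contact_force: [-6.5, 1.3, 21.0]
finger_gap: -0.0001
```

The lid is firmly shut (21 N at the expected height). Lift and re-measure.

move_arm(travel=[[0,0,-0.6],[0,0,-2],[0,0,-4],[0,0,-4],[0,0,-2],[2,0,0],[4,0,0],[4,0,0],[0,0,0]], roll=[0,0,0,0,0,0,0,0,0])

```text
time_s: 6.55
eef_pos: [0.5641, -0.0255, 0.2203]
eef_rot: [-0.004, 0.408, 0.913, 0.001]
contact_force: [0.8, -0.2, -0.9]
finger_gap: 0.0
```

```bash
python3 - <<'E'
from h import *
where()
im,d,K,T=snap("wrist"); cv2.imwrite("pics/w2.png",im[:,:,::-1]); P=pts(d,K,T)
def lid(im,P,d):
    H,S,V=cv2.split(cv2.cvtColor(im,cv2.COLOR_RGB2HSV)); g=((H>50)&(H<75)&(S>130)&(d>0)).astype(np.uint8)
    p=P[cv2.erode(g,np.ones((5,5)))>0]; c=p.mean(0); n=np.linalg.svd(p-c,full_matrices=False)[2][2]; n*=np.sign(n[2])
    print("lid normal",n.round(3),"c",c.round(4)); return H,S,V
H,S,V=lid(im,P,d)
o=(H>4)&(H<16)&(S>150)&(V>50)&(P[...,2]>.1)&(P[...,2]<.17)&(d>0)
q=P[o]; r=(q-HINGE); print("orange wrist",len(q)); 
if len(q): print(np.percentile(r@f,[2,50,98]).round(4),np.percentile(r@by,[2,50,98]).round(4),np.percentile(q[:,2],[2,98]))
im,d,K,T=snap("top"); P=pts(d,K,T); H,S,V=lid(im,P,d)
o=(H>4)&(H<16)&(S>150)&(V>50)&(P[...,2]>.1)&(P[...,2]<.17)&(d>0)
q=P[o]; r=(q-HINGE); print("orange top",len(q)); 
if len(q): print(np.percentile(r@f,[2,50,98]).round(4),np.percentile(r@by,[2,50,98]).round(4),np.percentile(q[:,2],[2,98]))
E
```

```text
t 6.55 tcp [ 0.5641 -0.0255  0.2203] xaz 131.9 zax [-0.006  0.004 -1.   ] F [ 0.8  -0.17 -0.88] along f,y 0.0102 0.0013
lid normal [-0.001  0.     1.   ] c [ 0.5885 -0.0521  0.0987]
orange wrist 260
[0.1421 0.1598 0.1666] [-0.0024  0.0026  0.0077] [0.11001343 0.12868681]
lid normal [-0.001  0.     1.   ] c [ 0.6348 -0.0735  0.0989]
orange top 279
[0.1413 0.1631 0.1816] [-0.0182 -0.0006  0.0172] [0.10695465 0.14783573]
```

View pics/w2.png

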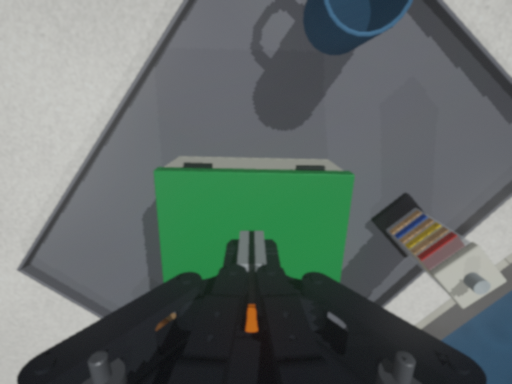

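The picture shows the lid flat (both cameras: normal vertical, top at z 0.099). The latch is still leaning out, with its tip at f = 0.182 and y ≈ 0. I'll go round to the front, above, then descend.

move_arm(travel=[[-2,0,-0.5],[-4,0,-0.5],[-4.5,0,0],[-4.5,0,0],[-4,0,0],[-2,0,0],[0,0,2],[0,0,3],[0,0,3],[0,0,1.7],[0,0,0],[0,0,0]], roll=[0,0,0,0,0,0,0,0,0,0,0,0])

```text
time_s: 7.85
eef_pos: [0.7086, -0.1892, 0.1348]
eef_rot: [0.001, 0.411, 0.912, -0.0]
contact_force: [0.6, 0.0, 0.3]
finger_gap: -0.0001
```

```bash
python3 - <<'E'
from h import *
where()
im,d,K,T=snap("scene"); cv2.imwrite("pics/s3.png",cv2.resize(im[80:290,60:340],None,fx=2.8,fy=2.8)[:,:,::-1])
E
```

```text
t 7.85 tcp [ 0.7086 -0.1892  0.1348] xaz 131.48 zax [ 0.001 -0.001 -1.   ] F [0.59 0.01 0.32] along f,y 0.2286 0.001
```

View pics/s3.png

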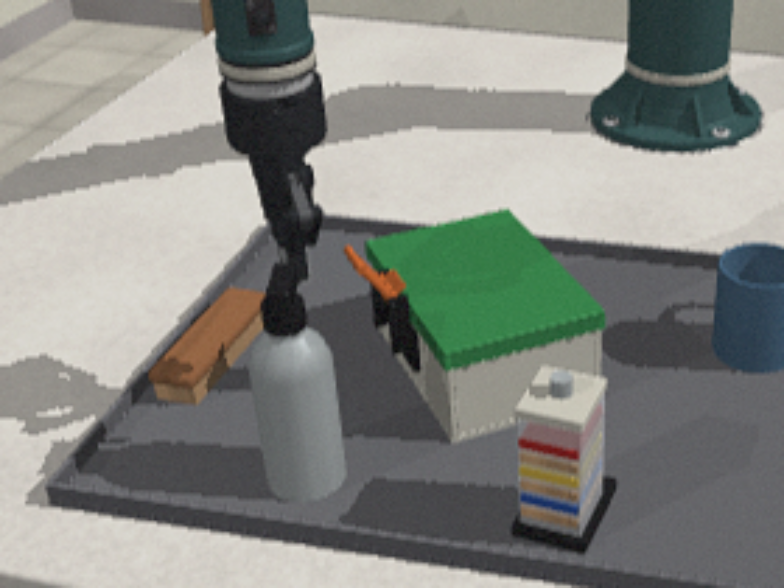

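The view shows the fingers (300,260) in front of the open orange lever (375,270), clear of the bottle. Pushing toward the lid.

move_arm(travel=[[1,0,0.2],[1,0,0.2],[0.6,0,0],[0.4,0,0],[0.4,0,0],[0.4,0,0],[0.4,0,0],[0.3,0,0]], roll=[0,0,0,0,0,0,0,0])

```text
time_s: 8.7
eef_pos: [0.6783, -0.1547, 0.1308]
eef_rot: [0.0, 0.411, 0.912, 0.0]
contact_force: [0.6, -0.6, 1.4]
finger_gap: 0.0002
```

move_arm(travel=[[0.3,0,0],[0.3,0,0],[0.3,0,0],[0,0,0]], roll=[0,0,0,0])

```text
time_s: 9.1
eef_pos: [0.671, -0.1467, 0.1297]
eef_rot: [-0.001, 0.41, 0.912, 0.0]
contact_force: [0.6, -0.3, 0.1]
finger_gap: 0.0001
```

```bash
python3 - <<'E'
from h import *
where()
E
```

```text
t 9.1 tcp [ 0.671  -0.1467  0.1297] xaz 131.56 zax [-0.002  0.001 -1.   ] F [ 0.6  -0.31  0.12] along f,y 0.1717 0.0011
```

move_arm(travel=[[0.3,0,0],[0.3,0,0],[0.3,0,0],[0.3,0,0],[0.3,0,0],[0,0,0]], roll=[0,0,0,0,0,0])

```text
time_s: 9.7
eef_pos: [0.6618, -0.1359, 0.1303]
eef_rot: [-0.0, 0.41, 0.912, 0.0]
contact_force: [-0.0, -0.2, -0.3]
finger_gap: -0.0004
```

```bash
python3 - <<'E'
from h import *
where()
im,d,K,T=snap("scene"); cv2.imwrite("pics/s4.png",cv2.resize(im[80:290,60:340],None,fx=2.8,fy=2.8)[:,:,::-1])
E
```

```text
t 9.7 tcp [ 0.6618 -0.1359  0.1303] xaz 131.55 zax [-0.     0.001 -1.   ] F [-0.02 -0.19 -0.26] along f,y 0.1576 0.0013
```

View pics/s4.png

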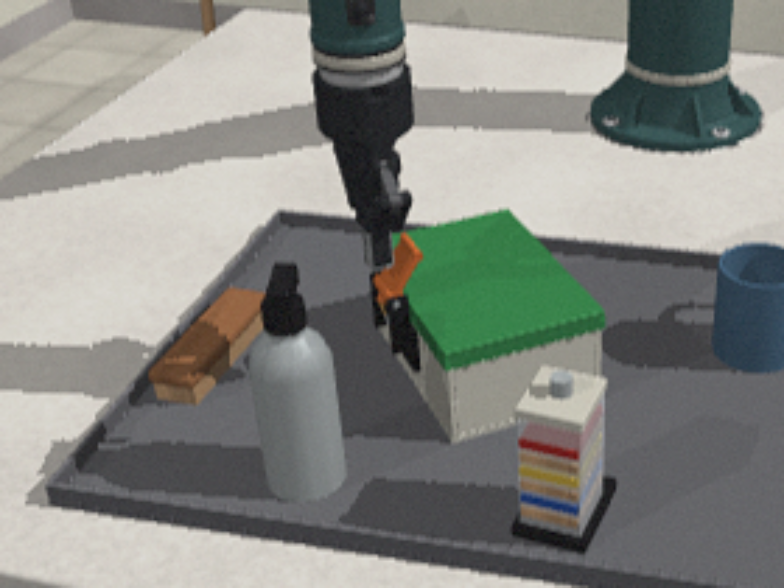

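The lever (400,270) has snapped over and now leans over the lid. Back off, rise, and check.

move_arm(travel=[[-1,0,0],[-2,0,0],[-2,0,0],[0,0,-2],[0,0,-4],[0,0,-4],[0,0,-3],[0,0,0],[0,0,0],[0,0,0]], roll=[0,0,0,0,0,0,0,0,0,0])

```text
time_s: 10.75
eef_pos: [0.6945, -0.174, 0.2588]
eef_rot: [-0.001, 0.411, 0.912, -0.0]
contact_force: [0.3, 0.5, -0.5]
finger_gap: -0.0003
```

```bash
python3 - <<'E'
from h import *
where()
im,d,K,T=snap("scene"); cv2.imwrite("pics/s5.png",cv2.resize(im[80:290,60:340],None,fx=2.8,fy=2.8)[:,:,::-1])
P=pts(d,K,T)
H,S,V=cv2.split(cv2.cvtColor(im,cv2.COLOR_RGB2HSV))
for nm,m in dict(orange=(H>4)&(H<16)&(S>150)&(V>50)&(P[...,2]>.1)&(P[...,2]<.17)&(d>0),lid=cv2.erode(((H>50)&(H<75)&(S>130)&(d>0)&(P[...,2]>.094)).astype(np.uint8),np.ones((5,5)))>0).items():
    q=P[m];r=q-HINGE;print(nm,len(q),np.percentile(r@f,[2,50,98]).round(3),np.percentile(r@by,[2,50,98]).round(3),np.percentile(q[:,2],[2,50,98]).round(3))
E
```

```text
t 10.75 tcp [ 0.6945 -0.174   0.2588] xaz 131.5 zax [-0.003  0.001 -1.   ] F [ 0.27  0.55 -0.46] along f,y 0.2078 0.0005
orange 209 [0.127 0.143 0.159] [-0.015  0.007  0.023] [0.101 0.125 0.146]
lid 1558 [0.009 0.065 0.131] [-0.074  0.024  0.097] [0.098 0.1   0.102]
```

View pics/s5.png

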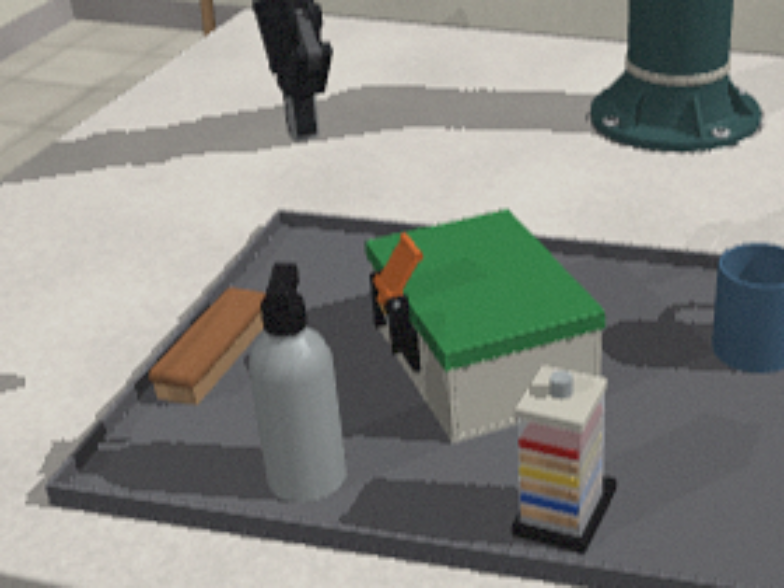

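The lever is latched: its tip is at f = 0.127 and z = 0.146, so 27–32 mm to the lid side of the axis. The lid is flat, everything stands where it was, and the arm is clear. Handing in.

```bash
python3 -c "
from station import env
print(env.job_done())"
```

```text
the job is handed in; nothing more can be done
None
```

I pushed the green lid shut with the closed fingers, then pushed the orange latch lever from the box's front until it snapped over onto the lid. I handed the job in at about 11 s, with the arm clear of everything; no verdict is reported.

**Lid:** I pressed it to 21 N and it stopped at z = 0.099 m, the height expected when shut. After that both the wrist and top cameras showed it flat, and the scene camera's last depth reading agreed (0.098–0.102 m).

**Latch:** The last scene view shows the lever resting over the lid. Its tip is about 3 cm to the lid side of the axis and about 41 mm above it, matching the latched end position.

**Box and other objects:** In the last scene view nothing had visibly shifted or tipped. I judged that by eye and did not measure positions a second time.

**Disagreement with the description:** The text says the box's front faces between the robot and its right. The images put it at about -48.5°, away from the robot and to its right, and I worked from the images. My first position estimate for the box also differed from the camera's latch reading by about 5 mm. No check failed.

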